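# Tweezer spring check at the tip gauge

## Task

Check the big sprung steel tweezers before they are used on wafers. First log the check on the counter: swing its sprung lever all the way to its stop and let it spring back home by itself. Then lift the tweezers off their rest by the ribbed finger grips, hold the tips about 1 cm above the two dark ribs of the tip gauge, one tip over the middle of each rib, squeezed so that the tip spacing equals the rib spacing, and keep that gap steady without touching the gauge: the program finishes while still holding the squeezed tweezers there. Leave everything else where it is.

Things in the scene. Friction and masses are not known exactly. Their poses are not given: they have to be found in the camera images.
- rest: Fixed tweezer rest: thin aluminium plate 190 x 76 x 6 mm with two black notched posts whose notches carry the tweezers 30 mm above the table; the space between the posts (x from -56 to +35 mm) is free for the fingers down to the plate. Origin: centre of the underside; x runs along the tweezers towards their tips; z up.
- tweezers: Loose sprung steel tweezers, 178 mm long, 16 mm tall, 55 g, lying level on edge on the rest. Origin: underside, midway between the finger grips (grip 8 mm above it). x to the tips (60 mm ahead; hinges 90 mm behind), y across the arms, z up. Grips: flat ribbed plates 40 mm long, 16 mm tall, outside width 44 mm free, 26 mm and parallel at the wanted gap; squeeze along y.
- tweezers_arm (a joint): Squeeze, angle of each arm in rad (both move alike): 0 free (tip centres 44 mm apart), 0.10 wanted gap (14 mm), stop 0.14 (2 mm). Tip spacing = 44 mm - 300 mm x value; grip width = 44 mm - 180 mm x value. Spring force on each grip: 0 when free, growing evenly to 11 N at the wanted gap, 15 N at the stop.
- tip_left (a point): Underside of the left (+y) tip at its end, on its centre line; tips are 3 mm thick and 8 mm tall. With the tweezers level it is 4 mm above the tweezers' underside.
- tip_right (a point): The same on the right (-y) tip.
- gauge: Fixed tip gauge: aluminium stand, foot 60 x 84 x 8 mm, column 40 x 36 mm, head plate 56 x 52 x 12 mm with its top 100 mm above the table, and on it two dark steel ribs, 26 mm long (along x), 3 mm wide, 4 mm high, at y = +7 and -7 mm (14 mm between centres). Origin: centre of the underside; z up; the -x end faces the robot.
- rib_left (a point): Middle of the top of the left (+y) rib, 104 mm above the table.
- rib_right (a point): Middle of the top of the right (-y) rib, 104 mm above the table.
- counter: Fixed grey check counter, 72 x 60 mm, 45 mm tall (a raised boss on top to 49.5 mm) with white number wheels in the face towards the robot (-x). Origin: centre of the underside; z up. The lever turns on top of it.
- counter_lever (a joint): Angle of the counter's lever in rad: 0 home, 1.0 at its stop. Grows counter-clockwise seen from above, and springs back when let go; about 2 N at the post at the stop.
- lever_post (a point): Top of the lever's upright black post (diameter 10 mm, reaching from 50 to 82.5 mm above the table), 45 mm from the lever's axis. At home the lever points to the counter's +x turned 0.5 rad towards -y; at the stop, 0.5 rad towards +y.
- lever_hinge (a point): Point on the upright axis of the lever, 4 mm behind (-x) the counter's centre, 49.5 mm above the table.
- lens_canister: Bystander: black cylindrical lens canister, diameter 37 mm, 62 mm tall, standing. Origin: centre of its underside.
- adapter_ring: Bystander: black ring, diameter 40 mm, 18 mm tall. Origin: centre of its underside.
- black_tweezers: Bystander: small flat black tweezers, 140 mm long, 9 mm tall. Not the ones to check. Origin: centre of the underside.
- spare_lens: Bystander: pale microscope objective standing upright, diameter 28 mm, 44 mm tall. Origin: centre of its underside.
There are look-alikes about, which are no part of the job. What is shaped like the counter but yellow is not meant.

How it is judged:
On the way, in this order (a step that is already met when the one before it is completed fails the run):
1. the counter's lever is swung to its stop (value of joint counter_lever above 0.93 rad), for 0.05 s.
2. the lever has sprung back home, let go (value of joint counter_lever below 0.1 rad and contact force between the fingers and counter below 0.2 N), for 0.1 s.
3. the tweezers are lifted clear of their rest in the fingers (z of tweezers in the frame of rest above 0.033 m and contact force between tweezers and rest below 0.1 N and contact force between the fingers and tweezers above 2 N), for 0.2 s.
At the end, for the whole second after the job is handed in: The lever is home. The tweezers are held in the fingers alone, touching neither gauge nor rest, at rest, tip centres 10 to 18 mm apart (wanted 14) and steady; each tip is within 8 mm (seen from above) of the middle of its own rib, and its underside 1 to 30 mm above the rib's top (distance between tip_left and tip_right between 0.01 and 0.018 m and velocity of joint tweezers_arm between -0.05 and 0.05 rad/s and linear speed of tweezers below 0.03 m/s and ((horizontal distance between tip_left and rib_left below 0.008 m and horizontal distance between tip_right and rib_right below 0.008 m) or (horizontal distance between tip_left and rib_right below 0.008 m and horizontal distance between tip_right and rib_left below 0.008 m)) and z of tip_left in the frame of rib_left between 0.001 and 0.03 m and z of tip_right in the frame of rib_right between 0.001 and 0.03 m and contact force between tweezers and gauge below 0.1 N and contact force between tweezers and rest below 0.1 N and contact force between the fingers and tweezers above 2 N and value of joint counter_lever below 0.1 rad); the arm keeps its last pose, push and grip.
It fails at once if a bystander is pushed more than 3 cm (distance of any of lens_canister, adapter_ring, black_tweezers, spare_lens from where it was at the start of the episode above 0.03 m).
It also fails if it takes over 54 s, if anything falls off the work surface, if the arm or the gripper's body presses on something with over 40 N, if the wrist force passes 120 N, or if a joint passes its speed limit or range.

## Robot

A 6-joint arm with a two-finger parallel gripper is mounted at the origin on a cart in front of the work surface, level with it; the furniture and walls round the work are solid. World frame = base frame: x ahead of the robot, y to its left, z up, the work surface at z = 0. Lengths are in m, angles in rad, forces in N, time in s.
With the tool pointing down it reaches from about 0.275 to 0.75 m from the base axis. Payload 10.2 kg.
Tool frame: the origin (TCP) lies midway between the tips of the shut fingers; the grasp point (between the pads) lies 19 mm behind it; z points along the fingers, y is the line along which they close (so a half turn about z gives the same grasp; the last joint's range is limited). The gripper opens to 85 mm and grips with 20 to 120 N. Pads are 22 mm wide; open, the fingers measure 114 mm over their backs; the gripper's body (76 mm by 85 mm) begins 54 mm behind the grasp point. The pads swing forward as they close: fully open they stand 13 mm farther back than shut.
Start: joints at [1.121, 0.313, 1.498, -0, 1.331, -0.223], TCP at [0.118, 0.512, 0.231] pointing down, gripper open.
Joint ranges: [-2.94, 2.94], [-0.97, 2.17], [0.19, 2.56], [-1.23, 4.37], [0.02, 3.11], [-2.88, 2.88]. Speed limits (rad/s): [2.39, 2.39, 3.01, 3.14, 3.14, 3.14].

## Interface

Orientations are given as a rotation vector (axis times angle).
In Python, from workcell import * gives the robot as it stands. The module is installed in compiled form; this text tells all that it offers.
- The arm moves only by the tool drive_tool, never from a script. Its argument "commands" is a list that holds one entry, the list of rows, each a list of 5 numbers: the shift along the world's x, y, z in mm, then the turn about the world's z in rad, then the finger opening in mm, from 0 to 85.4. A call has 1 to 8 rows; each row shifts and turns the commanded pose from where the row before left it; what a row does not reach is not made up. A row lasts 1/10 s, in which the tool goes at most 50 mm and 8.59 degrees, less where a joint would pass 70% of its speed; a pose out of reach is approached as far as the arm can. A call is refused whole if a number of a shift passes 50 or a number of a turn 0.15, either way. A call with a gripper value outside its range is refused whole. The fingers move at their own pace and stop on an object; the grip force is fixed at half the most. Time passes only in rows, so rows that do not move let the fingers close. It gives the time, the measured TCP pose, the force, the opening and the grip force at its end, in the units of the state.
- read_state(): the state, without advancing time (a new reading comes with each control period).
- capture(name): name is "scene" or "top" or "wrist"; returns (picture, depth): 420x560x3 uint8, red, green, blue; 420x560 float32, m along the optical axis (not along the pixel's ray), 0 where there is no reading.
- camera_model(name): a dict with "fx", "fy", "cx", "cy" (pixels), "k1" (the pictures are not rectified: a ray, as slopes to the right and down, at radius r is drawn at 1 + k1 r^2 times it, then the intrinsics apply), "R" (3x3) and "t" (3): a world point X has camera coordinates R X + t; the wrist camera has in their place "mount" (4x4, takes a point from camera to tool coordinates, whose origin is the TCP and whose axes are the flange's). Camera axes: x right, y down, z forward; pixel columns grow to the right and rows downward; lengths in m; the calibration is good to about 2 mm. A picture is of the moment at which its call begins: read the wrist's pose just before it. camera_model takes no time and is no camera call.
- sign_off(): hands the job in; it is judged then, once.
The state is a dict: "time": time; "qpos": joint angles; "joint_velocities": joint speeds; "effort": joint torques, N m; "ee_pos": TCP position; "ee_rot": TCP orientation; "ft_force": force on the tool from outside, world axes, zero at the start; "wrist_torque": the same for the moment, N m; "gripper_width": finger opening in m; "grip_force": force on a finger pad.
Only numpy, scipy, OpenCV 4.12 (cv2) and the standard library are available. Lean on these libraries where they do the work, as an engineer would, in place of code of your own. Each camera call takes 0.05 s, during which the arm holds its last target. There are 200 camera calls.

## Working session

There is one attempt and no reset: what is moved stays moved. The work goes in short steps, Python scripts to look and compute and a tool call to move; the robot and the scene stay as the last step left them, time stands still between calls to the robot, and variables do not carry over. Pictures are saved under pics/ and viewed, at most 10 in all, crops included, and the job is handed in when it is done.

Besides the shell and the picture viewer there is one more tool, called in YAML: its name, and indented under it one key for each argument. drive_tool: Moves the arm, as the interface text tells. Its arguments: {"type":"object","properties":{"commands":{"type":"array","items":{"type":"array","items":{"type":"array","items":{"type":"number"}}}}},"required":["commands"]}

```bash
mkdir -p pics
cat > h.py <<'E'
from workcell import *
import numpy as np, cv2
from scipy.spatial.transform import Rotation as Ro
def cam(name,st=None):
    m=camera_model(name)
    K=(m["fx"],m["fy"],m["cx"],m["cy"],m["k1"])
    if "mount" in m:
        T=np.eye(4);T[:3,:3]=Ro.from_rotvec(st["ee_rot"]).as_matrix();T[:3,3]=st["ee_pos"]
        C=T@np.array(m["mount"]);return K,C[:3,:3],C[:3,3]
    R=np.array(m["R"]);return K,R.T,-R.T@np.array(m["t"])
def rays(c,uv):
    (fx,fy,cx,cy,k),R,o=c
    uv=np.atleast_2d(np.array(uv,float))
    d=np.c_[(uv[:,0]-cx)/fx,(uv[:,1]-cy)/fy]; s=d.copy()
    for _ in range(8): s=d/(1+k*(s**2).sum(1,keepdims=True))
    return np.c_[s,np.ones(len(s))]@R.T,o
def onz(c,uv,z):
    d,o=rays(c,uv); return o+d*((z-o[2])/d[:,2])[:,None]
def pts(c,uv,dep):
    uv=np.atleast_2d(uv); d,o=rays(c,uv)
    z=np.array([dep[int(v),int(u)] for u,v in uv]); return o+d*z[:,None]
def proj(c,X):
    (fx,fy,cx,cy,k),R,o=c
    p=(np.atleast_2d(X)-o)@R; s=p[:,:2]/p[:,2:]; s=s*(1+k*(s**2).sum(1,keepdims=True))
    return s*[fx,fy]+[cx,cy]
def save(n,im,s=1): cv2.imwrite('pics/'+n,cv2.resize(im[:,:,::-1],None,fx=s,fy=s,interpolation=cv2.INTER_CUBIC))
E
python3 - <<'E'
from h import *
for n in("top","scene"):
    p,d=capture(n); np.savez(n,p=p,d=d); save(n+'0.png',p,1.4); print(n,camera_model(n))
s=read_state();print(s)
E
```

```text
top {'fx': 464.29663025047125, 'fy': 464.29663025047125, 'cx': 272.50743266013694, 'cy': 213.73634655868955, 'k1': 0.03603761456793247, 'R': array([[ 0.00371127, -0.99998946,  0.00270133],
       [-0.99028629, -0.00405071, -0.13898434],
       [ 0.13899382, -0.00215928, -0.99029089]]), 't': array([0.16179371, 0.60342576, 1.16639948])}
scene {'fx': 388.15224454954665, 'fy': 388.15224454954665, 'cx': 283.17150903009684, 'cy': 212.4749427543378, 'k1': -0.11204417145057169, 'R': array([[ 0.85264085, -0.52204529,  0.02173232],
       [-0.24380106, -0.43429174, -0.8671515 ],
       [ 0.46213052,  0.73407043, -0.49757008]]), 't': array([-0.43712864,  0.31123275,  0.48455588])}
{'time': 0.1, 'qpos': array([ 1.12058484e+00,  3.13370502e-01,  1.49835599e+00, -8.53807438e-06,
        1.33098904e+00, -2.23421022e-01]), 'joint_velocities': array([ 0.00051456, -0.00197359, -0.00272334, -0.00146613, -0.00042483,
       -0.00040035]), 'effort': array([ 3.22416236e-03, -4.12902296e+01, -2.60140157e+01, -1.87453666e-04,
        3.01924774e-03,  6.80262374e-06]), 'ee_pos': array([0.11797069, 0.51134171, 0.23080628]), 'ee_rot': array([-3.55434340e-01, -3.12105522e+00,  1.66881604e-03]), 'ft_force': array([-0.29529638, -0.04564395,  0.15470047]), 'wrist_torque': array([ 0.01124441,  0.02059216, -0.01171401]), 'grip_force': 0.0, 'gripper_width': 0.0861155698626885}
```

View pics/top0.png

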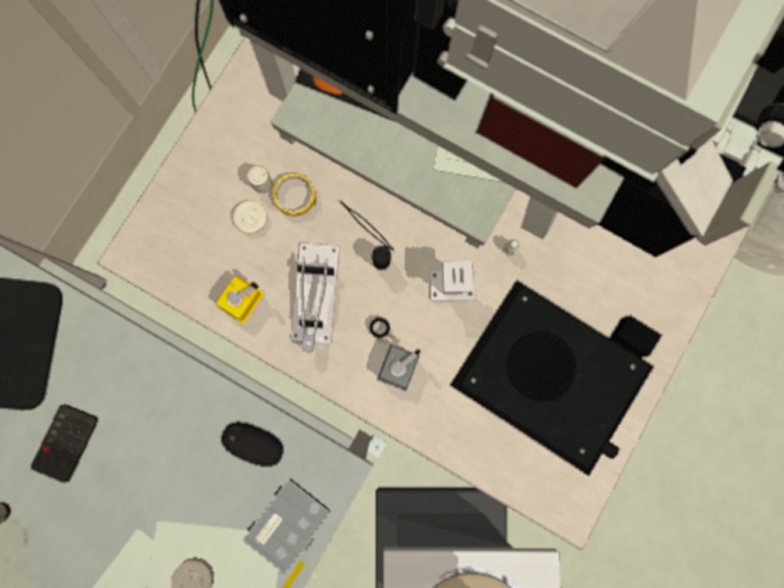

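View pics/scene0.png

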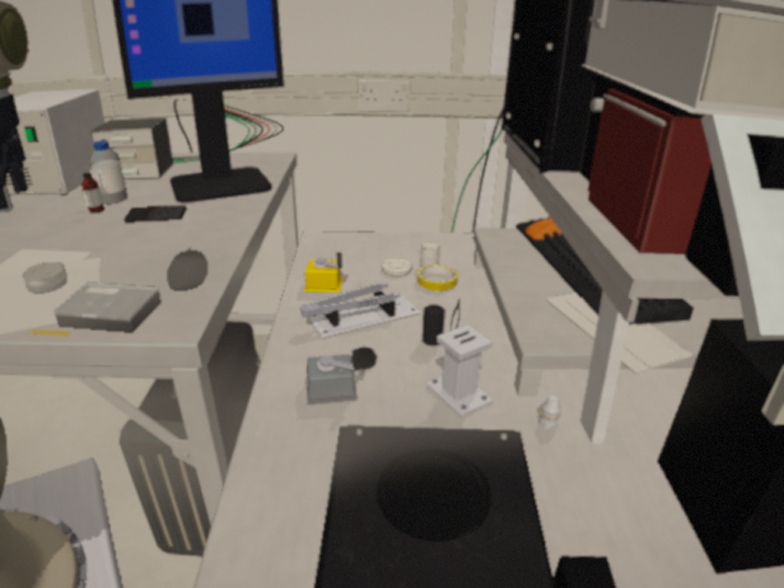

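The top view shows, in its 1.4x pixels, the tweezers on the rest around (315,290), with the hinge end at (308,343) and the tips up at about y=255. It also shows the gauge with two ribs at (457,275). There are two counter-like things: a grey one at (400,367) and a yellow one at (240,298). Grey is the one meant. The bystanders are the canister (381,257), ring (380,327), black tweezers (367,225) and pale lens (511,246).

Next is an enlarged crop to confirm, with numbers.

Run:
```python
from h import *
z=np.load('top.npz');p,d=z['p'],z['d'];c=cam("top")
u0,v0,u1,v1=195,165,350,285
cv2.imwrite('pics/crop1.png',cv2.resize(p[v0:v1,u0:u1,::-1],None,fx=5,fy=5,interpolation=cv2.INTER_CUBIC))
# height map
uu,vv=np.meshgrid(np.arange(560),np.arange(420)); P=pts(c,np.c_[uu.ravel(),vv.ravel()],d).reshape(420,560,3)
np.save('P.npy',P)
def rect(mask,name,z=None):
    n,l,st,ce=cv2.connectedComponentsWithStats(mask.astype(np.uint8))
    for i in range(1,n):
        if st[i,4]>40:
            v,u=np.nonzero(l==i); W=onz(c,np.c_[u,v],np.median(P[v,u,2]) if z is None else z)
            r=cv2.minAreaRect((W[:,:2]*1000).astype(np.float32)); print(name,ce[i].round(),st[i,4],np.round(r[0]),np.round(r[1],1),round(r[2],1),'z',np.median(P[v,u,2]).round(4))
box=np.zeros((420,560),bool);box[165:290,195:380]=1
H=P[...,2]
for lo,hi in((.09,.115),(.035,.055),(.06,.09),(.02,.032)): rect(box&(H>lo)&(H<hi),(lo,hi))
print('table',np.median(H[box]))
```

```text
(0.09, 0.115) [326. 197.] 479 [637.  30.] [55.6 52.4] 0.2 z 0.0993
(0.035, 0.055) [221. 223.] 292 [592. 295.] [ 46.7 174.3] 86.6 z 0.0447
(0.035, 0.055) [359. 255.] 1813 [520. -48.] [125.3 218.9] 88.3 z 0.0379
(0.035, 0.055) [284. 262.] 475 [479. 133.] [53.6 65.1] 69.2 z 0.045
(0.06, 0.09) [341. 168.] 134 [712.  -5.] [23.5 61.2] 0.2 z 0.0806
(0.06, 0.09) [272. 181.] 106 [684. 166.] [34.2 31. ] 0.2 z 0.062
(0.02, 0.032) [224. 192.] 70 [662. 293.] [38.4 13.4] 85.8 z 0.0286
(0.02, 0.032) [347. 245.] 473 [525. -61.] [ 84.1 237.6] 58.4 z 0.0225
(0.02, 0.032) [373. 260.] 353 [485. -95.] [ 36.4 101.2] 88.3 z 0.0224
table 0.0010903414330811767
```

View pics/crop1.png

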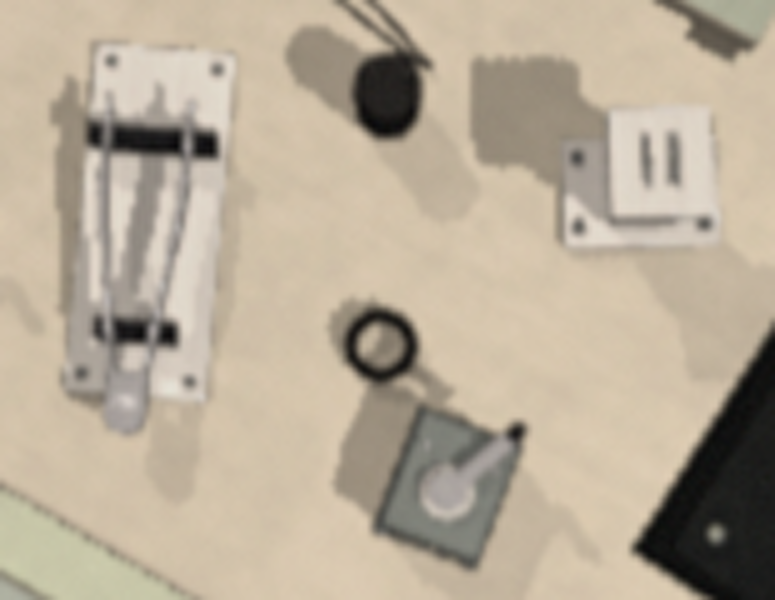

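The crop shows the grey counter's lever hub at (447,490) and its post at (515,433). The gauge ribs are at (645,160) and (673,158). The tweezer tips are at (110,95) and (193,100), with the hinge end at (125,410).

Run:
```python
from h import *
z=np.load('top.npz');p=z['p'];P=np.load('P.npy');c=cam("top")
f=lambda x,y,h: onz(c,[(x+.5)/5-.5+195,(y+.5)/5-.5+165],h)[0]*1000
A=lambda a,b: np.degrees(np.arctan2(*(b-a)[1::-1]))
post=f(515,433,.0815);hub=f(447,490,.052);print('post',post,'hub',hub,A(hub,post),np.linalg.norm((post-hub)[:2]))
tl=f(109,92,.042);tr=f(194,98,.042);hi=f(125,405,.046);print('tips',tl,tr,np.linalg.norm(tl-tr),A(tr,tl)-90,'hinge end',hi,A(hi,(tl+tr)/2),np.linalg.norm(hi-(tl+tr)/2))
# rest plate corners (z 6mm)
for q in((95,42),(238,52),(205,402),(63,393)): print('rest',f(*q,.006).round(1))
for q in((645,160),(673,158),(645,133),(646,187),(673,130),(675,186)): print('rib',f(*q,.104).round(1))
# head plate rect by color/height, edges at 0.1
m=(P[...,2]>.09)&(P[...,2]<.115);m[:, :310]=0;m[:,345:]=0;m[230:]=0;m[:165]=0
v,u=np.nonzero(m);W=onz(c,np.c_[u,v],.1)[:,:2]*1000;print(cv2.minAreaRect(W.astype(np.float32)))
# counter corners z45
for q in((423,403),(524,447),(473,570),(375,530)): print('cnt',f(*q,.045).round(1))
for q,h in (((388,93),.062),((380,345),.018)): print('bys',f(*q,h).round(1))
print('shelf/legs max heights near', [(k,P[a:b,cc:dd,2].max().round(3)) for k,(a,b,cc,dd) in dict(bl=(200,345,320,470),pale=(165,190,350,385),sh=(60,170,190,360)).items()])
```

```text
post [503.3776725  101.45951212  81.5       ] hub [476.06200568 134.48717059  52.        ] -50.40740436676681 42.85990991901693
tips [683.61897896 311.67420275  42.        ] [680.62329912 267.05637335  42.        ] 44.71828259490418 -3.841123559766501 hinge end [519.08481866 299.63138008  46.        ] -3.603051035209837 163.40818342577916
rest [718.7 324.2   6. ]
rest [713.5 246.6   6. ]
rest [523.6 261.7   6. ]
rest [528.2 337.1   6. ]
rib [637.5  37.7 104. ]
rib [638.6  23.8 104. ]
rib [651.1  37.6 104. ]
rib [623.9  37.4 104. ]
rib [652.7  23.7 104. ]
rib [624.5  23.  104. ]
((637.326416015625, 30.115924835205078), (55.558067321777344, 52.362579345703125), 0.2179325670003891)
cnt [520.7 146.6  45. ]
cnt [498.4  94.8  45. ]
cnt [435.9 121.1  45. ]
cnt [455.9 171.   45. ]
bys [679.6 165.3  62. ]
bys [553.2 168.9  18. ]
shelf/legs max heights near [('bl', np.float64(1.239)), ('pale', np.float64(1.239)), ('sh', np.float64(1.239))]
```

drive_tool:
  commands:
    - [[31,-37,0,-0.05,0],[31,-37,0,-0.05,0],[31,-37,0,-0.043,0],[31,-37,0,0,0],[31,-37,0,0,0],[31,-37,0,0,0],[31,-37,0,0,0],[31,-37,0,0,0]]

```text
time: 0.9
ee_pos: [0.3668, 0.2138, 0.2313]
ee_rot: [-0.578, -3.088, -0.0]
ft_force: [0.4, 1.0, 0.3]
gripper_width: 0.0001
grip_force: 0.0
```

drive_tool:
  commands:
    - [[31,-37,0,0,0],[31,-37,0,0,0],[31,-37,-30,0,0],[32,-40,-30,0,0],[0,0,-40,0,0],[0,0,-30,0,0],[0,0,0,0,0]]

```text
time: 1.6
ee_pos: [0.4801, 0.0752, 0.1062]
ee_rot: [-0.577, -3.08, 0.001]
ft_force: [-0.5, 0.4, 0.0]
gripper_width: -0.0
grip_force: 0.0
```

Run:
```python
from h import *
s=read_state();p,d=capture("wrist");save('w1.png',p,1.2);print(s['ee_pos'],s['ee_rot'],s['ft_force'],s['time'],s['gripper_width'])
m=Ro.from_rotvec(s['ee_rot']).as_matrix();print(np.degrees(np.arctan2(m[1,1],m[0,1])))
c=cam("wrist",s);print(proj(c,[[.503,.1004,.0825],[.474,.1348,.05]]))
```

```text
[0.48008844 0.07519387 0.10624277] [-5.77176359e-01 -3.08005398e+00  1.25962437e-03] [-0.49340883  0.44148264  0.00650145] 1.6 -4.3356135908018695e-05
68.77317796266068
[[332.86384564 264.85106579]
 [360.31040621 188.15990528]]
```

View pics/w1.png

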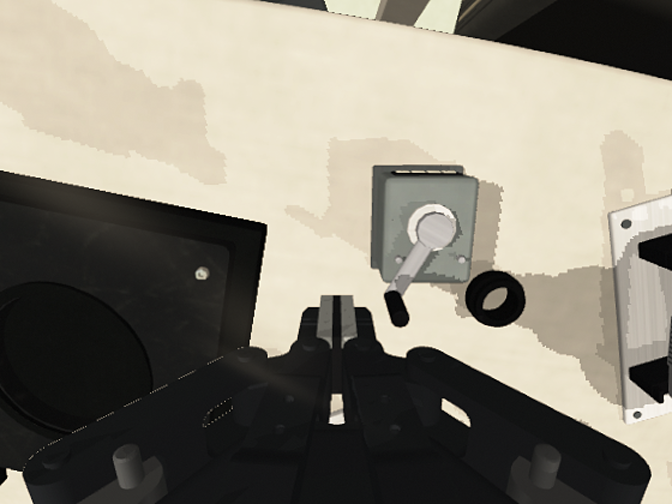

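The wrist view shows the post top at (399,322), close to the predicted (399,318), so the counter position holds. The shut fingers are at (338,310), on the clockwise side of the post.

drive_tool:
  commands:
    - [[6,-6,0,0,0],[6,-5,-10,0,0],[0,0,-15,0,0],[0,0,-15,0,0],[0,0,-5,0,0],[0,0,0,0,0]]

```text
time: 2.25
ee_pos: [0.4946, 0.0641, 0.0646]
ee_rot: [-0.578, -3.088, 0.0]
ft_force: [-0.2, -0.7, -0.0]
gripper_width: -0.0002
grip_force: 0.0
```

drive_tool:
  commands:
    - [[5,14,0,0,0],[5,14,0,0,0],[4,9,0,0,0],[3,8,0,0,0],[0,0,0,0,0]]

```text
time: 2.75
ee_pos: [0.5116, 0.1105, 0.0648]
ee_rot: [0.575, 3.088, 0.0]
ft_force: [0.4, -3.5, 1.2]
gripper_width: -0.0001
grip_force: 0.8
```

drive_tool:
  commands:
    - [[2,4,0,0,0],[1,4,0,0,0],[1,2,0,0,0],[0,0,0,0,0]]

```text
time: 3.15
ee_pos: [0.5149, 0.1195, 0.0643]
ee_rot: [-0.577, -3.087, 0.0]
ft_force: [-3.2, -1.4, -0.7]
gripper_width: 0.0002
grip_force: 1.4
```

Run:
```python
from h import *
p,d=capture("top");c=cam("top");save('t2.png',p[215:300,250:330],7)
s=read_state();print(s['ee_pos'],s['ft_force'])
p,d=capture("wrist");c=cam("wrist",s);save('w2.png',p[120:330,200:460],2.5)
print((proj(c,[[.5186,.1406,.0825],[.474,.1348,.05]])-[200,120])*2.5)
```

```text
[0.51490929 0.11931558 0.06434573] [-2.842262   -2.32780953 -0.82739258]
[[315.56707427 386.81765752]
 [196.68906158 136.10598673]]
```

View pics/w2.png

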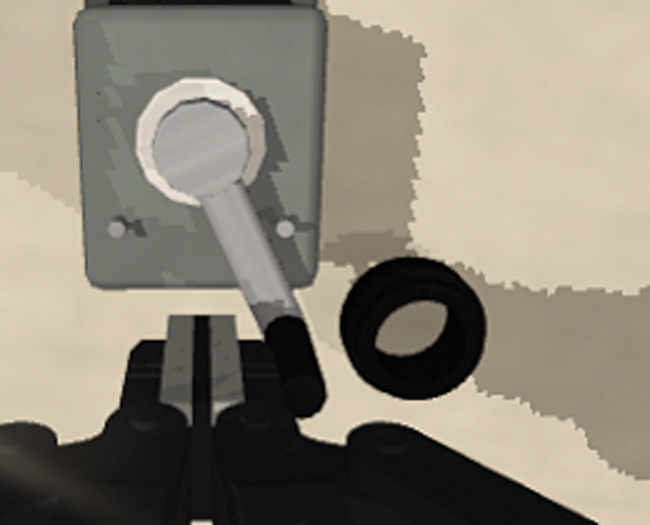

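The post is at (303,395) and its stop is predicted at (315,387), so the lever has a few mm to go.

drive_tool:
  commands:
    - [[1,2,0,0,0],[1,2,0,0,0],[0,2,0,0,0],[0,0,0,0,0]]

```text
time: 3.65
ee_pos: [0.5166, 0.1236, 0.0643]
ee_rot: [-0.576, -3.086, 0.006]
ft_force: [-7.3, -15.1, 0.7]
gripper_width: 0.0
grip_force: 8.2
```

drive_tool:
  commands:
    - [[0,1,0,0,0],[0,1,0,0,0],[0,0,0,0,0]]

```text
time: 3.95
ee_pos: [0.5167, 0.1244, 0.0642]
ee_rot: [-0.576, -3.086, 0.009]
ft_force: [-7.4, -22.6, -0.1]
gripper_width: 0.0001
grip_force: 11.7
```

The force has jumped, so the lever is at its stop. I'll back off quickly, past its home position.

drive_tool:
  commands:
    - [[-7,-19,0,0,0],[-8,-20,0,0,0],[-7,-18,0,0,0],[-3,-10,0,0,0],[0,0,0,0,0],[0,0,0,0,0]]

```text
time: 4.55
ee_pos: [0.4929, 0.0607, 0.0649]
ee_rot: [0.578, 3.087, 0.001]
ft_force: [0.2, 0.5, -0.4]
gripper_width: 0.0002
grip_force: 0.0
```

Run:
```python
from h import *
s=read_state();print(s['ee_pos'],s['ft_force'])
p,d=capture("wrist");c=cam("wrist",s);save('w3.png',p[120:330,200:460],2)
print((proj(c,[[.503,.1004,.0825],[.5186,.1406,.0825],[.474,.1348,.05]])-[200,120])*2)
```

```text
[0.49291242 0.06068114 0.06486892] [ 0.19730987  0.50068231 -0.41179839]
[[338.40744053 305.25691824]
 [524.17654661 303.52266468]
 [399.05203454 106.44430216]]
```

View pics/w3.png

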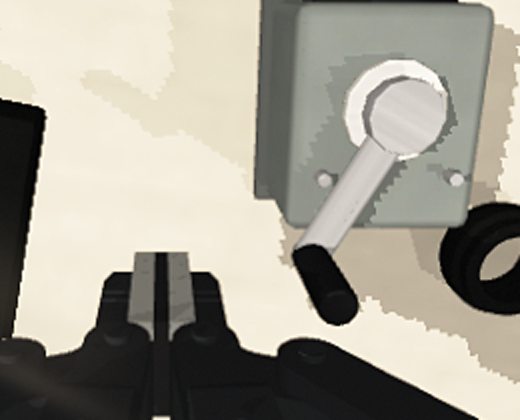

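The lever is back home, with its post at (345,300) as predicted and clear of the fingers. Next I raise the tool and go over the tweezers.

drive_tool:
  commands:
    - [[0,0,40,0,0],[0,0,40,0,0],[0,0,40,0.05,30],[21,39,10,0.05,60],[21,39,0,0.05,66],[21,39,0,0.05,66],[21,39,0,0.05,66],[21,38,0,0.05,66]]

```text
time: 5.4
ee_pos: [0.5977, 0.2572, 0.1946]
ee_rot: [0.104, 3.139, 0.0]
ft_force: [-0.0, -1.1, 0.2]
gripper_width: 0.0661
grip_force: 0.0
```

drive_tool:
  commands:
    - [[21,35,0,0,66],[0,0,0,0,66]]

```text
time: 5.6
ee_pos: [0.6187, 0.294, 0.1926]
ee_rot: [-0.102, -3.139, -0.001]
ft_force: [-0.0, -0.4, -0.7]
gripper_width: 0.066
grip_force: 0.0
```

Run:
```python
from h import *
s=read_state();print(s['ee_pos'],s['ft_force'],s['gripper_width'])
m=Ro.from_rotvec(s['ee_rot']).as_matrix();print(np.degrees(np.arctan2(m[1,1],m[0,1])))
p,d=capture("wrist");c=cam("wrist",s);save('w4.png',p,1.4);np.savez('w4',p=p,d=d,pos=s['ee_pos'],rot=s['ee_rot'])
h=np.radians(-3.8);R=np.array([[np.cos(h),-np.sin(h)],[np.sin(h),np.cos(h)]])
X=[np.r_[np.array([622.2,293.2])+R@q,zz]/1000 for q,zz in (((60,22),42),((60,-22),42),((-90,0),46),((20,22),46),((-20,22),46),((20,-22),46),((-20,-22),46))]
print((proj(c,X)*1.4).round())
```

```text
[0.61868764 0.29404606 0.1925578 ] [-0.03536362 -0.41006991 -0.67925699] 0.06601364083936094
86.26035943042494
[[420. 353.]
 [361. 353.]
 [391. 140.]
 [422. 304.]
 [423. 248.]
 [359. 304.]
 [358. 248.]]
```

View pics/w4.png

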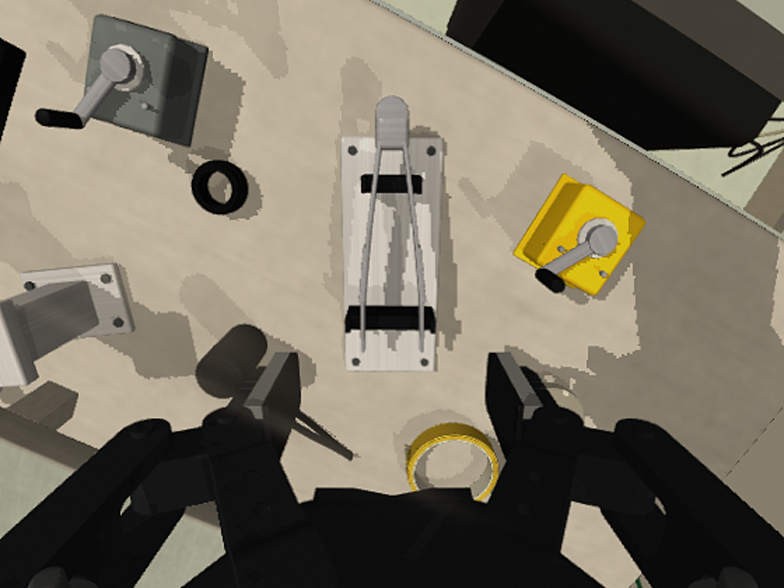

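Tips are seen at (362,350) and (421,350), within 3 px of prediction. The tool heading already matches the tweezers, so I descend and grip.

drive_tool:
  commands:
    - [[2,-1,-40,0,66],[0,0,-40,0,66],[0,0,-40,0,66],[0,0,-30,0,66],[0,0,-15,0,66],[0,0,-7,0,66],[0,0,0,0,66],[0,0,0,0,66]]

```text
time: 6.45
ee_pos: [0.6211, 0.2885, 0.0245]
ee_rot: [0.11, 3.137, 0.001]
ft_force: [-0.0, 0.1, 1.1]
gripper_width: 0.0659
grip_force: 0.0
```

drive_tool:
  commands:
    - [[0,3,-4,0,66],[0,1,-3,0,66],[0,0,0,0,60],[0,0,0,0,60]]

```text
time: 6.85
ee_pos: [0.6203, 0.2924, 0.0157]
ee_rot: [0.109, 3.14, -0.0]
ft_force: [0.1, -0.6, -0.1]
gripper_width: 0.06
grip_force: 0.0
```

drive_tool:
  commands:
    - [[0,0,0,0,44],[0,0,0,0,40],[0,0,0,0,34],[0,0,0,0,30],[0,0,0,0,26],[0,0,0,0,26],[0,0,0,0,26],[0,0,0,0,26]]

```text
time: 7.65
ee_pos: [0.6214, 0.2925, 0.0175]
ee_rot: [0.11, 3.136, 0.002]
ft_force: [0.0, -1.4, 9.7]
gripper_width: 0.0262
grip_force: 13.5
```

Run:
```python
from h import *
s=read_state();print(s['ee_pos'],s['ft_force'],s['gripper_width'],s['grip_force'])
p,d=capture("top");c=cam("top");p2,_=capture("wrist")
a=cv2.resize(p[165:255,190:260],None,fx=6,fy=6,interpolation=cv2.INTER_CUBIC)
b=p2[140:410,160:360]; b=cv2.resize(b,(400,540)); save('g1.png',np.hstack([a[:,:400],b]))
```

```text
[0.62139584 0.29251287 0.01753325] [ 4.04355092e-03 -1.38746230e+00  9.68242885e+00] 0.026167217988291296 13.490377217531204
```

View pics/g1.png

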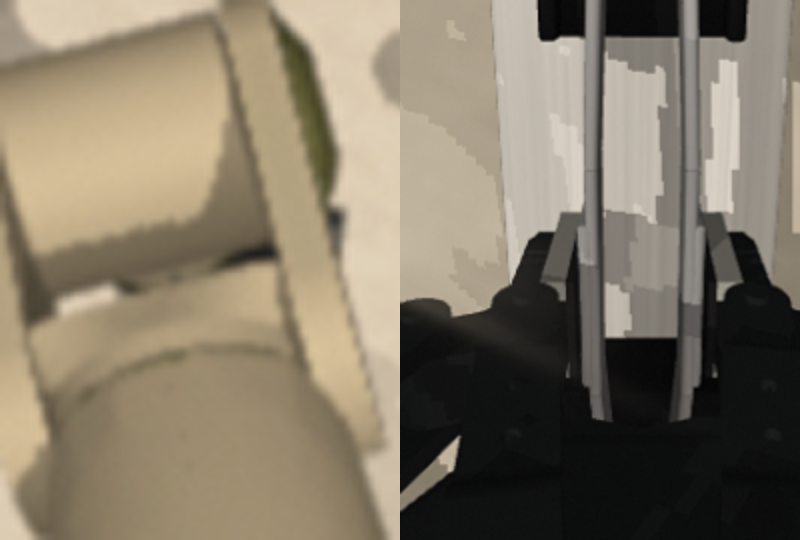

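The tweezers are gripped at 26.2 mm with 13.5 N, and the arms look parallel in the wrist view (585–700 across). I lift slowly.

drive_tool:
  commands:
    - [[0,0,3,0,26],[0,0,5,0,26],[0,0,10,0,26],[0,0,15,0,26],[0,0,25,0,26],[0,0,30,0,26],[0,0,30,0,26],[0,0,0,0,26]]

```text
time: 8.55
ee_pos: [0.6221, 0.2929, 0.1399]
ee_rot: [0.109, 3.131, 0.004]
ft_force: [-0.1, 0.4, -0.0]
gripper_width: 0.026
grip_force: 10.5
```

Run:
```python
from h import *
s=read_state();c=cam("wrist",s);print('cam rel tcp',c[2]-s['ee_pos'])
P=np.load('P.npy').reshape(-1,3)
for x in range(620,860,40):
    print(x,[(y,P[(abs(P[:,0]-x/1e3)<.02)&(abs(P[:,1]-y/1e3)<.02),2].max(initial=0).round(2)) for y in range(-100,330,40)])
p,d=capture("wrist");save('w5.png',p,1.4)
```

```text
cam rel tcp [-0.07345968  0.00537063  0.14006978]
620 [(-100, np.float64(0.04)), (-60, np.float64(0.02)), (-20, np.float64(0.01)), (20, np.float64(0.11)), (60, np.float64(0.11)), (100, np.float64(0.01)), (140, np.float64(0.0)), (180, np.float64(0.0)), (220, np.float64(0.01)), (260, np.float64(0.05)), (300, np.float64(0.05))]
660 [(-100, np.float64(0.02)), (-60, np.float64(0.01)), (-20, np.float64(0.01)), (20, np.float64(0.11)), (60, np.float64(0.1)), (100, np.float64(0.01)), (140, np.float64(0.06)), (180, np.float64(0.07)), (220, np.float64(0.01)), (260, np.float64(0.05)), (300, np.float64(0.05))]
700 [(-100, np.float64(0.27)), (-60, np.float64(0.05)), (-20, np.float64(0.09)), (20, np.float64(0.09)), (60, np.float64(0.01)), (100, np.float64(0.01)), (140, np.float64(0.07)), (180, np.float64(0.07)), (220, np.float64(0.01)), (260, np.float64(0.01)), (300, np.float64(0.04))]
740 [(-100, np.float64(0.64)), (-60, np.float64(0.44)), (-20, np.float64(0.09)), (20, np.float64(0.09)), (60, np.float64(0.09)), (100, np.float64(0.01)), (140, np.float64(0.01)), (180, np.float64(0.01)), (220, np.float64(0.01)), (260, np.float64(0.01)), (300, np.float64(0.01))]
780 [(-100, np.float64(0.69)), (-60, np.float64(0.69)), (-20, np.float64(0.68)), (20, np.float64(0.65)), (60, np.float64(0.09)), (100, np.float64(0.09)), (140, np.float64(0.09)), (180, np.float64(0.01)), (220, np.float64(0.01)), (260, np.float64(0.01)), (300, np.float64(0.02))]
820 [(-100, np.float64(0.08)), (-60, np.float64(0.09)), (-20, np.float64(0.67)), (20, np.float64(0.66)), (60, np.float64(0.64)), (100, np.float64(0.27)), (140, np.float64(0.09)), (180, np.float64(0.09)), (220, np.float64(0.09)), (260, np.float64(0.01)), (300, np.float64(0.02))]
```

View pics/w5.png

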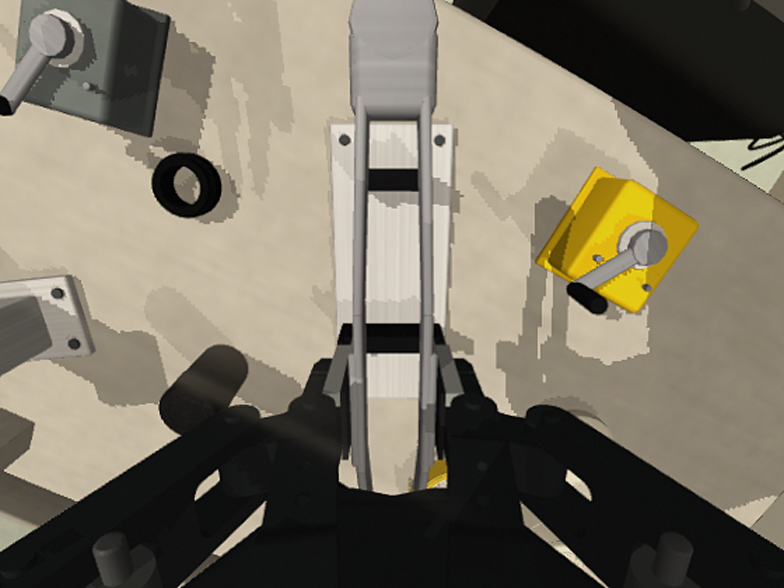

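Held tweezers hang level and centred between the pads at (392,300), with the wrist camera behind the tool. I carry them over the gauge, staying high.

drive_tool:
  commands:
    - [[-4,-15,0,0.015,26],[-6,-33,0,0.015,26],[-6,-36,0,0.015,26],[-6,-36,0,0.015,26],[-6,-36,0,0.015,26],[-6,-36,0,0,26],[-6,-36,0,0,26],[-4,-20,0,0,26]]

```text
time: 9.4
ee_pos: [0.5754, 0.042, 0.133]
ee_rot: [0.005, -3.14, 0.0]
ft_force: [0.8, 0.3, -1.7]
gripper_width: 0.0262
grip_force: 10.5
```

drive_tool:
  commands:
    - [[-1,-12,0,0,26],[0,-3,0,0,26],[0,0,0,0,26],[0,0,0,0,26]]

```text
time: 9.8
ee_pos: [0.5753, 0.0303, 0.1334]
ee_rot: [0.01, -3.141, -0.0]
ft_force: [-0.6, 1.1, -0.9]
gripper_width: 0.026
grip_force: 10.5
```

drive_tool:
  commands:
    - [[0,0,-10,0,26],[0,0,-10,0,26],[1,0,-5,0,26],[1,0,-5,0,26],[0,0,0,0,26]]

```text
time: 10.3
ee_pos: [0.5771, 0.0294, 0.1027]
ee_rot: [0.008, -3.14, -0.0]
ft_force: [0.0, -0.9, -0.1]
gripper_width: 0.0262
grip_force: 10.5
```

Run:
```python
from h import *
s=read_state();print(s['ee_pos'],s['ee_rot'],s['ft_force'])
a,da=capture("scene");b,db=capture("top");ca=cam("scene");cb=cam("top")
x=s['ee_pos'];T=np.array([[x[0]+.06,x[1]+.007,x[2]+.0165],[x[0]+.06,x[1]-.007,x[2]+.0165]])
ribs=np.array([[.638,.0377,.104],[.6386,.0238,.104]])
q=proj(ca,np.vstack([T,ribs])).round(1);print(q)
u,v=q.mean(0).astype(int);ua,va=u-35,v-35
A=cv2.resize(a[va:va+75,ua:ua+50],None,fx=8,fy=8,interpolation=cv2.INTER_CUBIC)
r=proj(cb,np.vstack([T,ribs]));u,v=r.mean(0).astype(int);ub,vb=u-25,v-35
B=cv2.resize(b[vb:vb+75,ub:ub+50],None,fx=8,fy=8,interpolation=cv2.INTER_CUBIC)
save('f1.png',np.hstack([A,B]));np.savez('f1',a=a,da=da,ua=ua,va=va)
print((q-[ua,va])*8+3.5);print((r-[ub,vb])*8+[403.5,3.5])
```

```text
[0.57708038 0.02943247 0.10274009] [ 8.30558697e-03 -3.14025414e+00 -3.30518613e-04] [ 0.00702467 -0.85099722 -0.07110044]
[[329.7 231.5]
 [334.2 235. ]
 [329.  237.7]
 [333.7 241.1]]
[[273.1 247.5]
 [309.1 275.5]
 [267.5 297.1]
 [305.1 324.3]]
[[586.16128172 288.94146044]
 [631.9646846  289.11550757]
 [576.41079001 294.73159251]
 [621.25822251 292.99601862]]
```

View pics/f1.png

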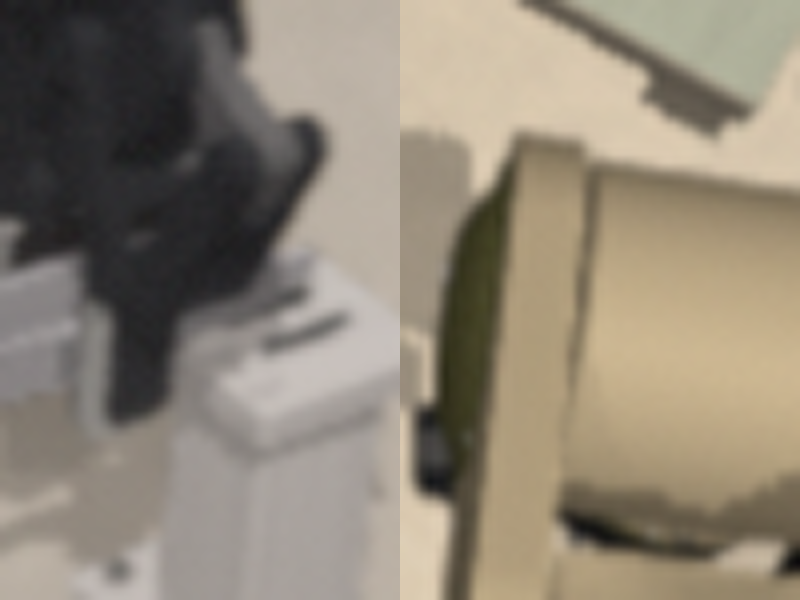

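The scene crop (left half) shows the near rib at (305,330), the far rib at (275,300) and the pale near arm ending about (310,260), matching the predicted (309,275) for the tip underside. The gripper hides part of it, so I check with depth.

Run:
```python
from h import *
z=np.load('f1.npz');a,d=z['a'],z['da'];c=cam("scene")
vv,uu=np.mgrid[210:260,305:350];uv=np.c_[uu.ravel(),vv.ravel()];P=pts(c,uv,d)
col=a[uv[:,1],uv[:,0]].astype(int)
k=(P[:,2]>.109)&(P[:,2]<.15)&(P[:,0]>.59)&(P[:,1]<.06)&(P[:,1]>0)
for q,w,cc in sorted(zip(P[k],uv[k],col[k]),key=lambda t:-t[0][0])[:40]: print((q*1000).round(1),w,cc)
k=(P[:,2]>.096)&(P[:,2]<.108)&(col.sum(1)<330)&(P[:,0]>.6);print('rib',(P[k]*1000).round(0).tolist(),uv[k].tolist())
```

```text
[637.8  22.1 128.2] [335 231] [178 169 159]
[637.6  21.6 126.3] [335 232] [168 160 154]
[637.1  20.4 122.6] [335 234] [176 170 167]
[636.3  19.8 125.4] [335 233] [169 162 159]
[635.3  21.2 122.7] [334 234] [152 147 145]
[634.9  20.4 121. ] [334 235] [158 153 151]
[634.5  20.9 127.6] [334 232] [166 161 157]
[634.3  20.3 125.8] [334 233] [152 146 146]
[632.4  21.3 128.1] [333 232] [171 165 163]
[631.8  19.7 122.4] [333 235] [140 136 135]
[631.6  20.1 126.8] [333 233] [150 145 146]
[631.5  19.7 124.8] [333 234] [140 136 136]
[629.5  20.5 127.2] [332 233] [155 150 149]
[629.1  19.2 121.4] [332 236] [126 122 121]
[628.9  19.5 125.7] [332 234] [138 134 134]
[628.9  19.2 123.7] [332 235] [133 129 129]
[628.1  21.7 127. ] [331 233] [146 140 139]
[627.8  20.7 123.2] [331 235] [123 118 118]
[627.6  20.8 125.4] [331 234] [129 124 124]
[627.2  19.8 121.7] [331 236] [120 115 115]
[626.   21.  119.1] [330 237] [99 97 96]
[625.3  19.9 117.7] [330 238] [93 89 89]
[625.3  20.5 121.9] [330 236] [106 102 102]
[625.1  18.6 131.9] [331 232] [158 150 146]
[624.3  19.9 127. ] [330 234] [111 106 107]
[623.8
[... 300 characters left out ...]
118.5] [328 239] [95 91 92]
[618.7  18.4 125.2] [328 236] [90 86 87]
[618.2  17.6 123.6] [328 237] [99 95 95]
[617.8  19.4 118.2] [327 239] [98 95 94]
[616.9  18.6 121.2] [327 238] [98 93 94]
[615.5  19.5 118.9] [326 239] [100  96  97]
[615.   19.2 121.5] [326 238] [89 85 86]
[614.3  17.8 118.1] [326 240] [100  98  96]
rib [[645.0, 41.0, 102.0], [644.0, 36.0, 105.0], [645.0, 35.0, 105.0], [640.0, 34.0, 105.0], [642.0, 33.0, 104.0], [640.0, 36.0, 101.0], [631.0, 35.0, 102.0], [632.0, 34.0, 103.0], [626.0, 34.0, 102.0], [639.0, 20.0, 104.0], [627.0, 21.0, 105.0]] [[331, 237], [332, 237], [333, 237], [331, 238], [332, 238], [330, 239], [327, 240], [328, 240], [325, 241], [335, 242], [330, 243]]
```

The near tip's end is at (637.5, ~22) mm with its underside near z=119, and the rib middle is at about (638, 23). The tweezers are aligned, so I lower them 5 mm and settle.

drive_tool:
  commands:
    - [[0,0,-3,0,26],[0,0.5,-2,0,26],[0,0,0,0,26],[0,0,0,0,26],[0,0,0,0,26],[0,0,0,0,26],[0,0,0,0,26]]

```text
time: 11.1
ee_pos: [0.5773, 0.0298, 0.0987]
ee_rot: [-0.008, 3.142, -0.0]
ft_force: [0.3, 0.1, -1.3]
gripper_width: 0.0263
grip_force: 10.5
```

Run:
```python
from h import *
s=read_state();print(s['ee_pos'],s['ft_force'],s['gripper_width'],s['grip_force'],abs(s['joint_velocities']).max())
d=capture("scene")[1];c=cam("scene")
vv,uu=np.mgrid[210:262,305:350];P=pts(c,np.c_[uu.ravel(),vv.ravel()],d)
k=(P[:,2]>.109)&(P[:,2]<.14)&(P[:,0]>.625)&(P[:,0]<.65)&(P[:,1]<.06)&(P[:,1]>0)
print((np.percentile(P[k],[3,50,97],axis=0)*1000).round(1))
if s['grip_force']>8 and abs(s['ee_pos'][2]-.0977)<.004 and abs(s['ft_force']).max()<4: print(sign_off())
```

```text
[0.57729947 0.02980741 0.09868381] [ 0.31469946  0.09027457 -1.26031319] 0.026320768154083126 10.545400232076645 0.0018100355552077047
[[625.9  19.7 115. ]
 [632.3  20.8 119.9]
 [638.7  22.7 123.8]]
the job is handed in; nothing more can be done
None
```

I logged the check on the counter (lever to its stop, then sprung back home), lifted the tweezers and handed in at about 11 s, holding them about 1 cm above the gauge ribs with a grip width of 26.3 mm (about a 14 mm tip gap); the far tip was hidden by the gripper, so its position is worked out from the near tip, and no verdict was returned.

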